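# Chop in pulses: set the speed, hold the pulse dial

## Robot

A 6-joint arm with a two-finger parallel gripper is mounted at the origin on a cart in front of the work surface, level with it; the furniture and walls round the work are solid. World frame = base frame: x ahead of the robot, y to its left, z up, the work surface at z = 0. Lengths are in mm, angles in rad, forces in N, time in s.
With the tool pointing down it reaches from about 325 to 850 mm from the base axis. Payload 4.4 kg.
Tool frame: the origin (TCP) lies midway between the tips of the shut fingers; the grasp point (between the pads) lies 19 mm behind it; z points along the fingers, y is the line along which they close (so a half turn about z gives the same grasp; the last joint's range is limited). The gripper opens to 94 mm and grips with 3 to 60 N. Pads are 16 mm wide; open, the fingers measure 119 mm over their backs; the gripper's body (75 mm by 177 mm) begins 78 mm behind the grasp point.
Start: joints at [-1.355, 0.207, 1.542, -0, 1.393, -0.15], TCP at [205.663, -536.963, 205.447] pointing down, gripper open.
Joint ranges: [-2.73, 2.73], [-0.86, 2.22], [0.23, 2.46], [-1.11, 4.25], [0.08, 2.63], [-2.82, 2.82]. Speed limits (rad/s): [2.79, 2.79, 3.14, 3.14, 3.14, 3.14].

## Interface

Orientations are given as a 3x3 rotation matrix whose columns are the frame's x, y, z axes.
In Python, from workcell import robot gives the robot as it stands. Calls block until the motion is done:
- robot.reach(position, orientation): joint-space move of the TCP to a pose.
- robot.line_to(position, feed=150, rot=None, until_force=None): straight line of the TCP; rot=None keeps the orientation; feed is the mean speed in mm/s. With until_force (N) it stops when the force on the tool has changed by that much, and returns True; else False.
- robot.move_joints(angles): joint-space move.
- robot.move_gripper(opening, squeeze=None): finger opening in mm; squeeze is the grip in N (None keeps the last); returns when the fingers have stopped.
- robot.dwell(seconds).
- robot.ik(position, orientation): joint angles nearest the present ones, or None.
- robot.get_state(): the state.
- robot.grab_frame(name): name is "side" or "top"; returns the picture (420x560x3 uint8, red, green, blue); there is no depth.
- robot.camera_model(name): a dict with "fx", "fy", "cx", "cy" (pixels), "R" (3x3) and "t" (3): a world point X has camera coordinates R X + t. Camera axes: x right, y down, z forward; pixel columns grow to the right and rows downward; lengths in mm; the calibration is good to about 2 mm. A picture is of the moment at which its call begins. camera_model takes no time and is no camera call.
A pose or a line that the arm cannot do raises robot.IKError and nothing moves.
- robot.job_done(): hands the job in; it is judged then, once.
The state is a dict: "time": time; "joints": joint angles; "qd": joint speeds; "joint_efforts": joint torques, N m; "ee_pos": TCP position; "eef_rot": TCP orientation; "force": force on the tool from outside, world axes, zero at the start; "ft_torque": the same for the moment, N m; "gripper_width": finger opening in mm; "gripper_force": force on a finger pad.
Only numpy, scipy, OpenCV 4.12 (cv2) and the standard library are available. Lean on these libraries where they do the work, as an engineer would, in place of code of your own. Each camera call takes 0.05 s, during which the arm holds its last target. There are 200 camera calls.

## Task

On the mini chopper, first slide the speed slider along its track until its line is level with the line on the small memory tab beside the track, leaving the tab where it is. Then turn the spring-return pulse dial clockwise past its first two clicks to the third and keep it there against the spring, pointer on the third line: the job finishes with the gripper still holding the dial. Leave the things standing round the chopper where they are.

Things in the scene. Friction and masses are not known exactly. Their poses are not given: they have to be found in the camera images.
- chopper: mini chopper, fixed: low white motor base 320 (x) by 240 mm (y), from 110 mm before its origin to 210 behind. Origin on the work surface, z up, x from the control end (near the robot) to the clear lidded cup at the back, y left. Flat deck 64 mm above the surface: slider at right, dial at left. Cup and foot, 124 mm across, 195 mm high, round x = +150, y = 0
- slider_top (a point): centre of the top of the speed slider's grip: upright aluminium block, 24 mm along the track, 20 mm across, 34 mm high, on the deck (top 99 mm above the surface), black line across its top. Axes as the chopper's. It slides along the chopper's x, needs about 2 N and stays where it is left
- speed_slider (a joint): travel of the slider in m: 0 at the end near the robot (grip at x = -85, y = -65 mm of the chopper), 0.1 at the far end; equal to memory_tab when the two lines are level
- tab_mark (a point): centre of the top of the memory tab: small low aluminium tab (6 mm along the track, 14 mm wide, 4 mm high, black line across it) in a groove 27 mm to the right of the slider's centre line; top 68.5 mm above the surface. Axes as the chopper's. It marks the wanted speed
- memory_tab (a joint): position of the memory tab in m, counted as speed_slider's; stiff (6 N), to be left alone
- dial_grip (a point): point on the pulse dial's upright axis (x = -35, y = +60 mm of the chopper), 94 mm above the surface, where to grip. Aluminium dial: round skirt 52 mm across, 66 to 75 mm above the surface, on it an upright bar 48 mm long, 14 mm wide, up to 106 mm. The point turns with the bar: x along it to the pointer end (black line on top), z up
- pulse_dial (a joint): dial angle in rad, growing clockwise from above. 0: rest, pointer 0.6 rad left of the chopper's x, at a round dot. Clicks at 0.4, 0.8, 1.2: pointer at the first, second, third white line (1.2: 0.6 rad right of the chopper's x). Hard stop 1.6. A spring (0.05 N m at rest, 0.11 at 1.2) turns it back to 0 when let go; between clicks it passes bumps of about 0.03 N m
- garlic_bulb: bystander, loose, to be left alone: a white garlic bulb, about 53 mm; near the chopper, on its left; origin in the middle of its underside
- timer: bystander, loose, to be left alone: a round cream wind-up kitchen timer with a dial on top, 67 mm across, 54 mm high; not the dial of the task; near the chopper, on its left; origin in the middle of its underside
- salt_shaker: bystander, loose, to be left alone: a glass salt shaker with a steel cap, 44 mm across, 90 mm high; near the chopper, on its left; origin in the middle of its underside
- spice_jar: bystander, loose, to be left alone: a spice jar with a dark flip cap, 41 mm across, 105 mm high; near the chopper, on its right; origin in the middle of its underside
- prep_bowl: bystander, loose, to be left alone: a small cream bowl, 115 mm across, 50 mm high; near the chopper, on its right; origin in the middle of its underside

How it is judged (in metres and radians):
On the way, in this order (a step that is already met when the one before it is completed fails the run):
1. the speed slider is level with the memory tab (x of slider_top in the frame of tab_mark between -0.005 and 0.005 m and value of joint pulse_dial below 0.2 rad), for 0.3 s.
2. the pulse dial is held at its third click (value of joint pulse_dial between 1.05 and 1.35 rad), for 0.3 s.
At the end, for the whole second after the job is handed in: the pulse dial stands at its third click (1.05 to 1.35 rad) with the fingers pressing on it (over 0.5 N), and the speed slider's line is within 5 mm of the memory tab's line along the track (all of step 2 and contact force between the fingers and pulse_dial above 0.5 N and x of slider_top in the frame of tab_mark between -0.005 and 0.005 m); the arm keeps its last pose, push and grip.
It fails at once if the memory tab is shifted by more than 4 mm (distance of tab_mark from where it was at the start of the episode above 0.004 m).
It fails at once if a thing standing round the chopper is shifted by more than 40 mm or knocked over (distance of any of garlic_bulb, timer, salt_shaker, spice_jar, prep_bowl from where it was at the start of the episode above 0.04 m or angle between any of garlic_bulb, timer, salt_shaker, spice_jar, prep_bowl's own z axis and vertical above 0.6 rad).
It also fails if it takes over 48 s, if anything falls off the work surface, if the arm or the gripper's body presses on something with over 40 N, if the wrist force passes 120 N, or if a joint passes its speed limit or range.

## Working session

There is one attempt and no reset: what is moved stays moved. The work goes in short steps, each a Python script; the robot and the scene stay as the last script left them, time stands still between calls to the robot, and variables do not carry over. Pictures are saved under pics/ and viewed, at most 10 in all, crops included, and the job is handed in when it is done.

```bash
mkdir -p pics; python3 - <<'E'
from workcell import robot
import cv2,numpy as np
for n in("top","side"):
    f=robot.grab_frame(n); cv2.imwrite(f"pics/{n}0.png",f[:,:,::-1]); print(n,robot.camera_model(n))
E
```

```text
top {'fx': 407.88356258329, 'fy': 407.88356258329, 'cx': 277.6333457841902, 'cy': 207.9351951648209, 'R': array([[-3.23676500e-03, -9.99573068e-01,  2.90379901e-02],
       [-9.89801007e-01, -9.33218324e-04, -1.42453839e-01],
       [ 1.42420119e-01, -2.92029214e-02, -9.89375409e-01]]), 't': array([   4.20953469,  582.59807471, 1019.64929988])}
side {'fx': 380.22469069084406, 'fy': 380.22469069084406, 'cx': 286.28886532029924, 'cy': 211.39448576863117, 'R': array([[-0.98011921, -0.1983919 , -0.0026429 ],
       [-0.10161354,  0.51335517, -0.85213917],
       [ 0.17041426, -0.83492941, -0.52330857]]), 't': array([553.72367486, 134.13297934, 837.15904621])}
```

View pics/top0.png

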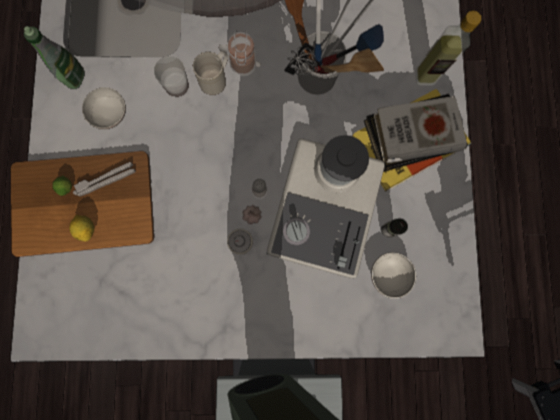

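View pics/side0.png

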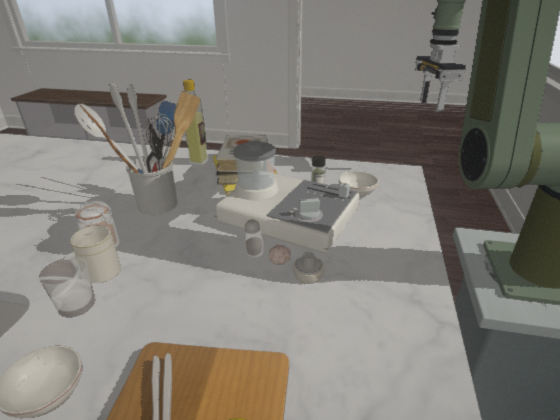

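Top view: the chopper's grey deck spans about (270–367, 192–270), with the dial near (297,230), the slider near (341,258) and the cup near (343,160). I'll zoom into both views.

```bash
python3 - <<'E'
import cv2,numpy as np
a=cv2.imread("pics/top0.png")[130:285,260:420]; b=cv2.imread("pics/side0.png")[165:255,215:385]
a=cv2.resize(a,None,fx=5,fy=5,interpolation=cv2.INTER_CUBIC)[:,:,:]
a=cv2.resize(a,(600,581));cv2.imwrite("pics/topc.png",cv2.convertScaleAbs(cv2.imread("pics/top0.png")[185:285,260:380],alpha=1.6) if 0 else cv2.resize(cv2.convertScaleAbs(cv2.imread("pics/top0.png")[185:281,260:388],alpha=1.5),None,fx=6.25,fy=6.25,interpolation=cv2.INTER_CUBIC))
cv2.imwrite("pics/sidec.png",cv2.resize(b,None,fx=4.7,fy=4.7,interpolation=cv2.INTER_CUBIC))
E
```

```text
(no output)
```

View pics/topc.png

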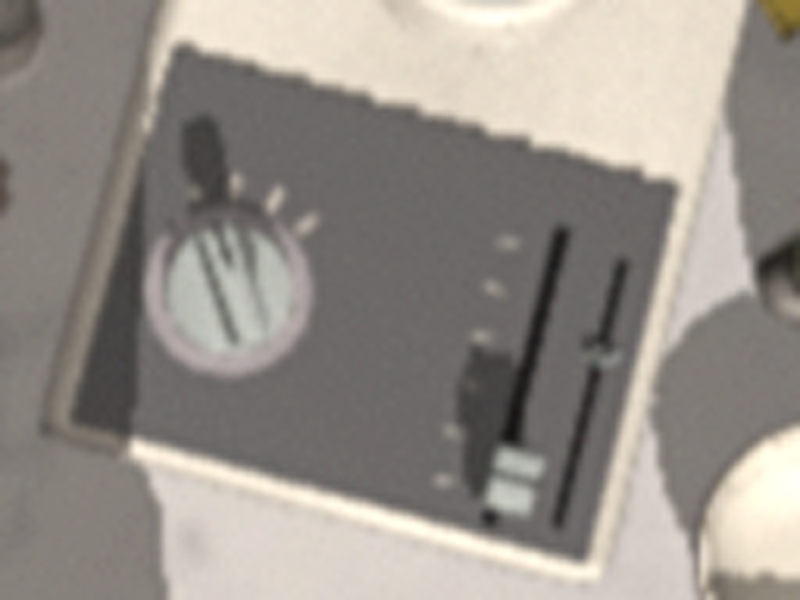

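View pics/sidec.png

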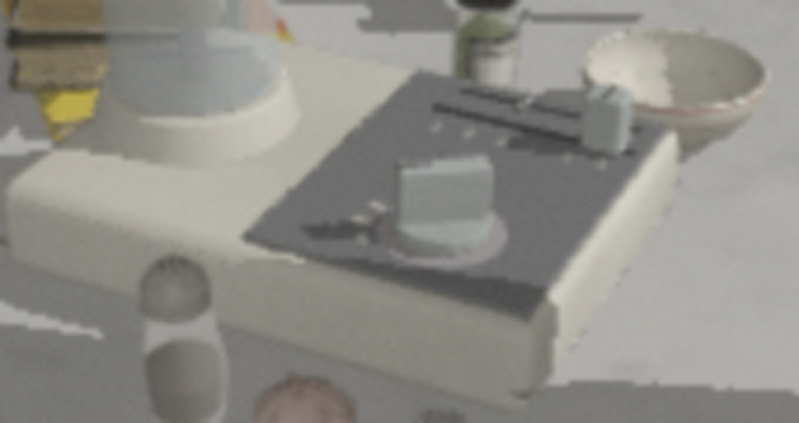

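Top crop: the slider's line is at about (516,480), the tab's line at (602,350), the skirt centre at (230,292), and the pointer is to the upper left, at rest. The side crop confirms the dial bar and the slider block at its near end. Next I'll cast rays.

```bash
cat > h.py <<'E'
from workcell import robot
import numpy as np,cv2
def ray(n,uv,z):
    c=robot.camera_model(n); d=c["R"].T@np.array([(uv[0]-c["cx"])/c["fx"],(uv[1]-c["cy"])/c["fy"],1]); o=-c["R"].T@c["t"]
    return o+d*(z-o[2])/d[2]
def proj(n,X):
    c=robot.camera_model(n); p=c["R"]@np.asarray(X,float)+c["t"]; return np.array([c["fx"]*p[0]/p[2]+c["cx"],c["fy"]*p[1]/p[2]+c["cy"]])
T=lambda u,v:((u+.5)/6.25-.5+260,(v+.5)/6.25-.5+185)
S=lambda u,v:((u+.5)/4.7-.5+215,(v+.5)/4.7-.5+165)
E
python3 - <<'E'
from h import *
np.set_printoptions(precision=1,suppress=True)
P={}
for k,u,v,z in [("slotF",563,230,64),("slotN",490,520,64),("gF",622,262,64),("gN",558,525,64),("tab",602,350,68.5),("slid",516,480,99),("skirt",230,292,75),("FR",590,563,64),("FL",70,430,64),("BL",178,45,64),("BR",678,185,64)]:
    P[k]=ray("top",T(u,v),z)
    print(k,P[k])
for a,b in [("slotN","slotF"),("gN","gF"),("FR","BR"),("FL","BL"),("FR","FL"),("BR","BL")]:
    d=P[b]-P[a]; print(a,b,np.linalg.norm(d),np.arctan2(d[1],d[0]))
S_=[("slid",610,92,99),("skirt",446,238,75),("bartop",445,160,106)]
for k,u,v,z in S_: print("side",k,ray("side",S(u,v),z))
# fit yaw and origin
from scipy.optimize import least_squares
def res(q):
    c,s=np.cos(q[2]),np.sin(q[2]); L=lambda k:np.array([[c,s],[-s,c]])@(P[k][:2]-q[:2])
    r=list(L("skirt")-[-35,60])+[L(k)[1]+65 for k in("slotF","slotN","slid")]+[L(k)[1]+92 for k in("gF","gN","tab")]
    return r
r=least_squares(res,[500,0,-.2]);q=r.x;print(q,r.fun)
c,s=np.cos(q[2]),np.sin(q[2])
for k in P: print(k,np.array([[c,s],[-s,c]])@(P[k][:2]-q[:2]))
E
```

```text
slotF [ 545.  -179.3   64. ]
slotN [ 428.1 -146.5   64. ]
gF [ 531.9 -203.1   64. ]
gN [ 426.  -173.9   64. ]
tab [ 495.8 -192.8   68.5]
slid [ 443.5 -150.9   99. ]
skirt [518.8 -42.2  75. ]
FR [ 410.9 -186.3   64. ]
FL [464.3  21.7  64. ]
BL [621.2 -22.7  64. ]
BR [ 563.5 -227.1   64. ]
slotN slotF 121.35836479767697 -0.2732793533945564
gN gF 109.77979007680254 -0.2691817264494778
FR BR 157.89547907659434 -0.26144054418536866
FL BL 163.06496285847217 -0.2758993026247189
FR FL 214.80751237991745 1.3195160195108364
BR BL 212.45955014852353 1.2953762824146173
side slid [ 441.1 -146.7   99. ]
side skirt [512.3 -17.6  75. ]
side bartop [517.3 -42.  106. ]
[ 536.6 -109.1   -0.3] [ 0.  -0.3 -0.4 -0.  -0.1  0.2  0.1  0.5]
slotF [ 26.8 -65.4]
slotN [-94.5 -65. ]
gF [ 20.6 -91.8]
gN [-89.2 -91.9]
tab [-16.9 -91.5]
slid [-78.5 -65.1]
skirt [-35.   59.7]
FR [-100.4 -108. ]
FL [-104.5  106.8]
BL [ 58.5 105.9]
BR [  57.5 -106.5]
```

The fit agrees to within 0.5 mm: origin (536.6, −109.1), yaw about −0.27. The slider is at x≈−78.5 and the tab at −16.9. I'll plan the poses, check IK, then move the slider.

```bash
cat >> h.py <<'E'
O=np.array([536.6,-109.1]);YAW=-0.271
def W(x,y,z):
    c,s=np.cos(YAW),np.sin(YAW); return np.array([O[0]+c*x-s*y,O[1]+s*x+c*y,z])
def rot(a):  # tool x at heading a, pointing down
    x=np.array([np.cos(a),np.sin(a),0]);z=np.array([0,0,-1.]);return np.column_stack([x,np.cross(z,x),z])
E
python3 - <<'E'
from h import *
np.set_printoptions(precision=2,suppress=True)
s=robot.get_state();print(s["time"],s["eef_rot"])
for k in(1,-1):
    print("slider",k,robot.ik(W(-78.5,-65,80),rot(YAW+k*np.pi/2)))
for k in(0,np.pi):
    for d in(.6,0,-.6,-.75): print("dial",k,d,robot.ik(W(-35,60,80),rot(YAW+d+k)))
E
```

```text
0.1 [[ 0.93  0.36 -0.  ]
 [ 0.36 -0.93  0.  ]
 [ 0.   -0.   -1.  ]]
slider 1 [-0.51  0.13  1.92 -0.    1.1  -0.24]
slider -1 None
dial 0 0.6 [-0.25  0.23  1.79 -0.    1.12  0.99]
dial 0 0 [-0.25  0.23  1.79 -0.    1.12  1.59]
dial 0 -0.6 [-0.25  0.23  1.79 -0.    1.12  2.19]
dial 0 -0.75 [-0.25  0.23  1.79 -0.    1.12  2.34]
dial 3.141592653589793 0.6 [-0.25  0.23  1.79 -0.    1.12 -2.15]
dial 3.141592653589793 0 [-0.25  0.23  1.79 -0.    1.12 -1.55]
dial 3.141592653589793 -0.6 [-0.25  0.23  1.79 -0.    1.12 -0.95]
dial 3.141592653589793 -0.75 [-0.25  0.23  1.79 -0.    1.12 -0.8 ]
```

```bash
python3 - <<'E'
from h import *
R=rot(YAW+np.pi/2)
robot.reach(W(-78,-65,190),R)
robot.move_gripper(60,20)
robot.line_to(W(-78,-65,130),200)
h=robot.line_to(W(-78,-65,77),80,until_force=8); print("touch",h)
robot.move_gripper(0,20)
s=robot.get_state();print("w",s["gripper_width"],s["gripper_force"],s["force"],s["time"])
robot.line_to(W(-17,-65,77),50)
s=robot.get_state();print(s["ee_pos"],W(-17,-65,77),s["force"],s["gripper_width"])
robot.move_gripper(45)
robot.line_to(W(-17,-65,200),150)
robot.reach(W(-60,60,300),rot(YAW+.6))
s=robot.get_state();print(s["time"])
cv2.imwrite("pics/top1.png",robot.grab_frame("top")[:,:,::-1]);cv2.imwrite("pics/side1.png",robot.grab_frame("side")[:,:,::-1])
a=cv2.resize(cv2.convertScaleAbs(cv2.imread("pics/top1.png")[185:281,260:388],alpha=1.5),None,fx=6.25,fy=6.25,interpolation=cv2.INTER_CUBIC)
cv2.imwrite("pics/top1c.png",a)
E
```

```text
touch False
w 23.584279504391194 19.997230768203735 [-0.60628632  0.41138049  1.86562427] 4.375
[ 503.20968524 -167.51029039   77.11539838] [ 502.82025757 -167.17692314   77.        ] [ 0.33418698 -2.05942307  1.87750748] 23.88914079413585
8.3583
```

View pics/top1c.png

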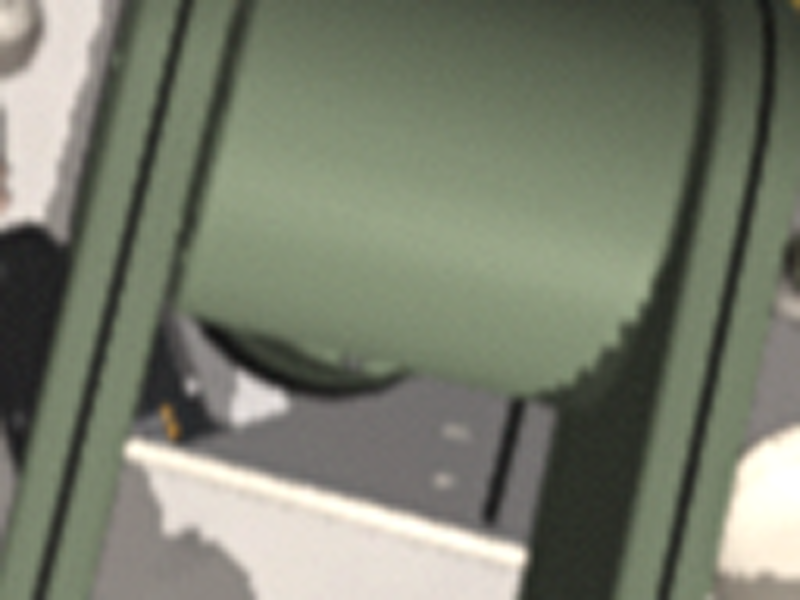

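The arm hides the slider in this view, so I'll swing it left, clear at height, and look again.

```bash
python3 - <<'E'
from h import *
q=np.array(robot.get_state()["joints"]);q[0]+=0.9
robot.move_joints(q);print(robot.get_state()["time"])
cv2.imwrite("pics/top2.png",robot.grab_frame("top")[:,:,::-1]);cv2.imwrite("pics/side2.png",robot.grab_frame("side")[:,:,::-1])
a=cv2.resize(cv2.convertScaleAbs(cv2.imread("pics/top2.png")[185:281,260:388],alpha=1.5),None,fx=6.25,fy=6.25,interpolation=cv2.INTER_CUBIC)
cv2.imwrite("pics/top2c.png",a)
E
```

```text
10.0417
```

View pics/top2c.png

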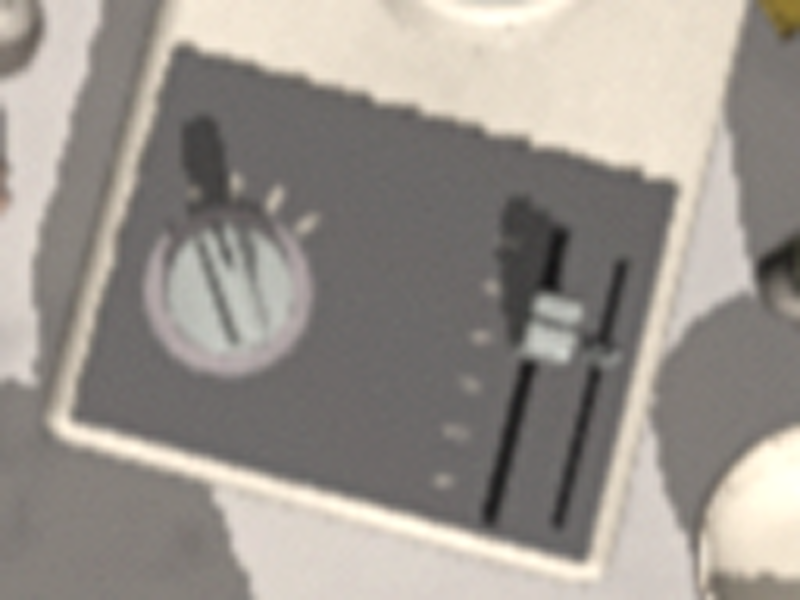

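The slider's line is now near (555,320) and the tab near (602,350). I'll measure both to sub-pixel with brightness profiles along the track.

```bash
python3 - <<'E'
from h import *
np.set_printoptions(precision=0,suppress=True,linewidth=200)
g=cv2.cvtColor(cv2.imread("pics/top2.png"),cv2.COLOR_BGR2GRAY).astype(np.float32)
def prof(xs,ys,z):
    P=np.array([[proj("top",W(x,y,z)) for x in xs] for y in ys],np.float32)
    return cv2.remap(g,P[...,0],P[...,1],cv2.INTER_CUBIC).mean(0)
xs=np.arange(-36,0,1.5)
print(xs);print("slider",prof(xs,[-70,-67,-65,-62,-60],99));
for ys in([-86,-87.5],[-96,-97.5],[-91,-92,-93]):print("tab",ys,prof(xs,ys,68.5))
for n,u,v,z in(("line",555,320,99),):
    p=ray("top",T(u,v),z)[:2]-O;c,s=np.cos(YAW),np.sin(YAW);print(c*p[0]+s*p[1])
E
```

```text
[-36. -34. -33. -32. -30. -28. -27. -26. -24. -22. -21. -20. -18. -16. -15. -14. -12. -10.  -9.  -8.  -6.  -4.  -3.  -2.]
slider [ 56.  55.  61.  74.  92. 111. 125. 133. 133. 130. 127. 119. 103.  87.  85. 100. 116. 123. 122. 113.  96.  74.  55.  48.]
tab [-86, -87.5] [63. 63. 64. 65. 64. 64. 63. 63. 66. 70. 71. 67. 59. 50. 44. 43. 49. 58. 64. 66. 64. 62. 62. 64.]
tab [-96, -97.5] [69. 69. 70. 70. 69. 68. 68. 68. 72. 79. 85. 88. 85. 76. 65. 59. 63. 68. 69. 70. 70. 70. 69. 69.]
tab [-91, -92, -93] [37. 38. 38. 39. 36. 34. 35. 44. 57. 71. 77. 74. 64. 56. 46. 37. 34. 36. 36. 36. 36. 37. 37. 37.]
-14.110962306127188
```

```bash
python3 - <<'E'
from h import *
np.set_printoptions(precision=0,suppress=True,linewidth=220)
xs=np.arange(-40,8,.1);ys=np.arange(-104,-78,.1)
out=[]
for n,z in(("top",68.5),("side",68.5)):
    g=cv2.imread(f"pics/{n}0.png")
    P=np.array([[proj(n,W(x,y,z)) for y in ys[::-1]] for x in xs[::-1]],np.float32)[:, ::-1][:, ::-1]
    P=np.array([[proj(n,W(x,y,z)) for y in ys[::-1]] for x in xs[::-1]],np.float32)
    im=cv2.remap(g,P[...,0],P[...,1],cv2.INTER_CUBIC)
    im=cv2.convertScaleAbs(im,alpha=1.5 if n=="top" else 1.2)
    for k in range(-40,8,5):
        r=int((7.9-k)*10)
        if 0<=r<480: cv2.line(im,(0,r),(12 if k%10 else 25,r),(0,0,255),1)
    out.append(im)
# slider rectified from now, z=99
for n in("top","side"):
    g=cv2.imread(f"pics/{n}2.png");ys2=np.arange(-79,-51,.1)
    P=np.array([[proj(n,W(x,y,99)) for y in ys2[::-1]] for x in xs[::-1]],np.float32)
    im=cv2.remap(g,P[...,0],P[...,1],cv2.INTER_CUBIC)[:, :260]
    for k in range(-40,8,5):
        r=int((7.9-k)*10); cv2.line(im,(0,r),(12 if k%10 else 25,r),(0,0,255),1)
    out.append(im)
im=cv2.resize(np.hstack([o[:,:260] for o in out]),(798,480));cv2.imwrite("pics/rect.png",im)
E
```

```text
Traceback (most recent call last):
  File "h.py", line 7, in proj
    c=robot.camera_model(n); p=c["R"]@np.asarray(X,float)+c["t"]; return np.array([c["fx"]*p[0]/p[2]+c["cx"],c["fy"]*p[1]/p[2]+c["cy"]])
ValueError: time passes only in moves, steps and waits
```

```bash
python3 - <<'E'
from h import *
def rect(n,f,y0,z,al):  # 26mm wide (y0 right), x -40..8, 10 px/mm
    src=np.float32([proj(n,W(x,y,z)) for x,y in((8,y0+26),(8,y0),(-40,y0),(-40,y0+26))])
    H=cv2.getPerspectiveTransform(src,np.float32([(0,0),(260,0),(260,480),(0,480)]))
    im=cv2.convertScaleAbs(cv2.warpPerspective(cv2.imread(f),H,(260,480),flags=cv2.INTER_CUBIC),alpha=al)
    for k in range(-40,8,5): cv2.line(im,(0,(8-k)*10),(12 if k%10 else 25,(8-k)*10),(0,0,255),1)
    return im
im=np.hstack([rect("top","pics/top0.png",-104,68.5,1.6),rect("side","pics/side0.png",-104,68.5,1.2),rect("top","pics/top2.png",-78,99,1.4),rect("side","pics/side2.png",-78,99,1.2)])
cv2.imwrite("pics/rect.png",cv2.resize(im,(798,480)))
E
```

```text
(no output)
```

View pics/rect.png

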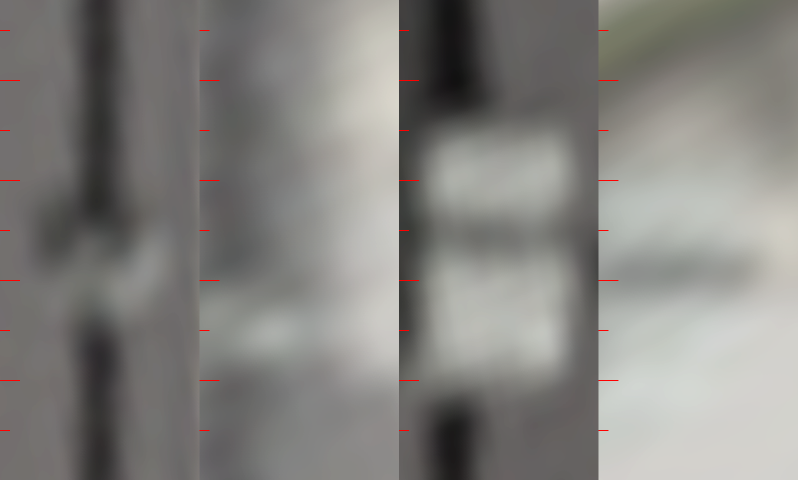

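Both views agree on the relative offset: the slider's line is about 4–5 mm beyond the tab's centre (top −15.4 against −19.5, side −19.3 against −24.5). I'll pull the slider back 4.3 mm and re-check.

```bash
python3 - <<'E'
from h import *
R=rot(YAW+np.pi/2)
robot.reach(W(-16.5,-65,200),R)
robot.line_to(W(-16.5,-65,130),200)
print(robot.line_to(W(-16.5,-65,77),80,until_force=8))
robot.move_gripper(0,20);robot.dwell(.1)
a=robot.get_state()["ee_pos"]
robot.line_to(W(-21,-65,77),25);robot.dwell(.2)
b=robot.get_state()["ee_pos"];print("moved",np.linalg.norm(b-a),b-W(-21,-65,77))
robot.move_gripper(45)
robot.line_to(W(-21,-65,200),150)
q=np.array(robot.get_state()["joints"]);q[0]+=0.95
robot.move_joints(q);print(robot.get_state()["time"])
for n in("top","side"): cv2.imwrite(f"pics/{n}3.png",robot.grab_frame(n)[:,:,::-1])
def rect(n,f,y0,z,al):
    src=np.float32([proj(n,W(x,y,z)) for x,y in((8,y0+26),(8,y0),(-40,y0),(-40,y0+26))])
    H=cv2.getPerspectiveTransform(src,np.float32([(0,0),(260,0),(260,480),(0,480)]))
    im=cv2.convertScaleAbs(cv2.warpPerspective(cv2.imread(f),H,(260,480),flags=cv2.INTER_CUBIC),alpha=al)
    for k in range(-40,8,5): cv2.line(im,(0,(8-k)*10),(12 if k%10 else 25,(8-k)*10),(0,0,255),1)
    return im
im=np.hstack([rect("top","pics/top3.png",-104,68.5,1.6),rect("side","pics/side0.png",-104,68.5,1.2),rect("top","pics/top3.png",-78,99,1.4),rect("side","pics/side3.png",-78,99,1.2)])
cv2.imwrite("pics/rect3.png",cv2.resize(im,(798,480)))
E
```

```text
False
moved 4.501860479140375 [ 0.30999731 -0.14137491  0.44331411]
17.8417
```

View pics/rect3.png

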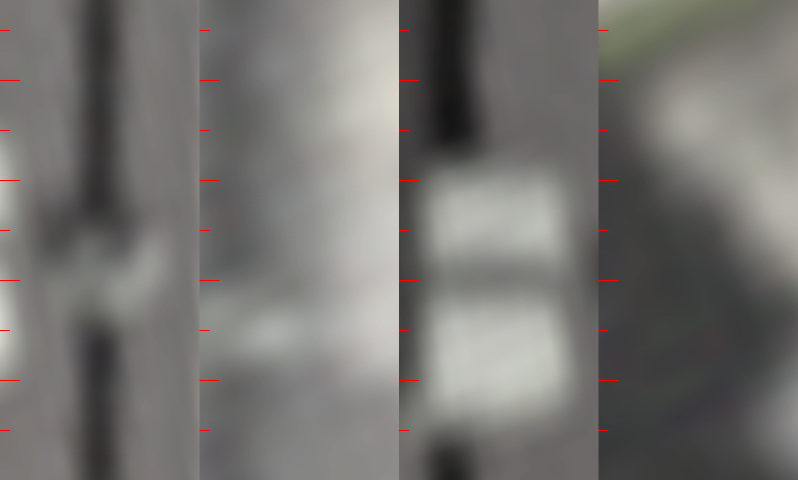

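In the top view, the slider's line is now at about −19.5, matching the tab's centre (−19.5). The tab hasn't moved. Next is the dial.

```bash
python3 - <<'E'
from h import *
np.set_printoptions(precision=2,suppress=True)
p=lambda z:W(-36,60,z)
robot.reach(p(200),rot(YAW+.6))
robot.move_gripper(50,20)
robot.line_to(p(135),200)
print(robot.line_to(p(81),60,until_force=8))
robot.move_gripper(0,35)
s=robot.get_state();print(s["gripper_width"],s["force"],s["ft_torque"],s["time"],s["ee_pos"])
for d in np.linspace(.6,-.62,9)[1:]:
    robot.line_to(p(81),40,rot(YAW+d))
    s=robot.get_state();print(round(d,2),s["force"],s["ft_torque"],s["gripper_width"],s["time"])
robot.dwell(.5)
s=robot.get_state();x=s["eef_rot"][:,0];print("heading",np.arctan2(x[1],x[0])-YAW,s["gripper_force"],s["gripper_width"],s["time"])
for n in("top","side"): cv2.imwrite(f"pics/{n}4.png",robot.grab_frame(n)[:,:,::-1])
b=cv2.imread("pics/side4.png")[120:255,205:385]
cv2.imwrite("pics/side4c.png",cv2.resize(b,None,fx=4.4,fy=4.4,interpolation=cv2.INTER_CUBIC))
E
```

```text
False
13.573776878587122 [ 0.45 -4.94 -1.22] [-0.84 -0.22 -0.13] 21.8 [518.43 -42.75  81.15]
0.45 [ 0.48 -4.61 -1.73] [-0.95 -0.22  0.11] 13.727164580375751 22.1
0.3 [ 1.   -5.46 -2.18] [-0.83 -0.17  0.08] 13.592732862505946 22.4
0.14 [ 2.15 -5.05 -1.38] [-0.93 -0.3   0.07] 13.5800896106964 22.7
-0.01 [ 1.16 -4.84 -0.86] [-0.93 -0.35  0.12] 13.537113355388412 23.0
-0.16 [ 1.8  -5.38 -1.25] [-0.86 -0.38  0.05] 13.79928348741056 23.3
-0.32 [ 2.5  -4.54 -1.73] [-0.8  -0.51  0.1 ] 13.586257185431167 23.6
-0.47 [ 4.   -4.03 -0.55] [-0.65 -0.59  0.1 ] 13.526086012430024 23.9
-0.62 [ 3.76 -4.71 -2.63] [-0.7  -0.67  0.16] 13.614915519139531 24.2
heading -0.6101856160452471 35.00393271446228 13.41507187661337 24.7
```

View pics/side4c.png

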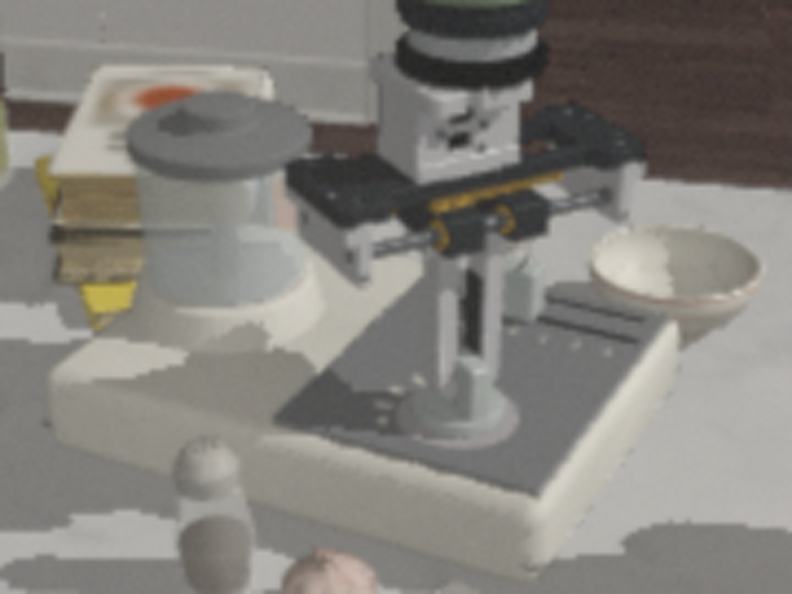

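The bar sits flat between the pads (about (470,390), width 13.4 mm), turned to 1.21 rad with the spring torque present. The slider stands clear, near (522,285). Handing in.

```bash
python3 -c "
from workcell import robot
print(robot.job_done())"
```

```text
the job is handed in; nothing more can be done
None
```

I handed the job in at about 25 s with the slider's line level with the memory tab's to about 1–2 mm as measured from the camera, and the gripper still holding the dial near its third click (about 1.21 rad) at 35 N; no pass/fail result came back.

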